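Report a missing spice jar by pointing

ROBOT

A 6-joint arm with a two-finger parallel gripper is mounted at the origin on the work surface. World frame = base frame: x ahead of the robot, y to its left, z up, the work surface at z = 0. Lengths are in m, angles in rad, forces in N, time in s.
With the tool pointing down it reaches from about 0.225 to 0.875 m from the base axis. Payload 3.4 kg.
Tool frame: the origin (TCP) lies between the finger pads, 19 mm behind the fingertips; this is the grasp point; z points along the fingers, y is the line along which they close (so a half turn about z gives the same grasp; the last joint's range is limited). The gripper opens to 85 mm and grips with 20 to 120 N. Pads are 22 mm wide; open, the fingers measure 114 mm over their backs; the gripper's body (76 mm by 85 mm) begins 54 mm behind the grasp point. The pads swing forward as they close: fully open they stand 13 mm farther back than shut.
Start: joints at [-0.121, 0.276, 1.505, -0, 1.361, -0.121], TCP at [0.575, -0, 0.25] pointing down, gripper open.
Joint ranges: [-2.89, 2.89], [-0.75, 2.08], [0.22, 2.7], [-1.18, 4.32], [0.11, 2.71], [-2.7, 2.7]. Speed limits (rad/s): [2.57, 2.57, 3.14, 3.14, 3.14, 3.14].

INTERFACE

Orientations are given as a unit quaternion [w, x, y, z].
In Python, from rig import manip gives the robot as it stands.
- The arm moves only by the shell command python3 -m pendant 'ROWS' [FORCE]. ROWS is JSON, a list of rows, each an object of numbers: "jaw": the opening, from -1 (shut) to 1 (fully open); "tx", "ty", "tz": the shift along the world's x, y, z in cm; "ax", "ay", "az": the turn, a rotation vector about the world's x, y, z in degrees. In form: [{"jaw": .., "tx": .., "ty": .., "tz": .., "ax": .., "ay": .., "az": ..}, ...]. A call has 1 to 10 rows; each row is the pose to reach, as a shift and turn from the pose commanded when the call began; what a row does not reach only later rows make up. A row lasts 1/8 s, in which the tool goes at most 62.5 mm and 10.7 degrees, less where a joint would pass 70% of its speed; a pose out of reach is approached as far as the arm can. A call with a gripper value outside its range is refused whole. The fingers move at their own pace and stop on an object; FORCE is the grip in N (left out, the last holds). Time passes only in rows, so rows that repeat a pose let the fingers close. It gives the time, the measured TCP pose, the force, the opening and the grip force at its end, in the units of the state.
- manip.get_state(): the state, without advancing time (a new reading comes with each control period).
- manip.get_image(name): name is "scene" or "side" or "wrist"; returns a dict with "pixels" (480x640x3 uint8, blue, green, red), "depth" (480x640 float32, m along the optical axis (not along the pixel's ray), 0 where there is no reading), "fx", "fy", "cx", "cy" (pixels), "pose" (4x4, takes a point from camera to world coordinates). Camera axes: x right, y down, z forward; pixel columns grow to the right and rows downward; lengths in m; the calibration is good to about 2 mm. A picture is of the moment at which its call begins.
- manip.sign_off(): hands the job in; it is judged then, once.
The state is a dict: "clock": time; "qpos": joint angles; "qd": joint speeds; "effort": joint torques, N m; "position": TCP position; "ee_rot": TCP orientation; "contact_force": force on the tool from outside, world axes, zero at the start; "moment": the same for the moment, N m; "width": finger opening in m; "gripper_force": force on a finger pad.
Only numpy, scipy, OpenCV 4.12 (cv2) and the standard library are available. Lean on these libraries where they do the work, as an engineer would, in place of code of your own. Each camera call takes 0.05 s, during which the arm holds its last target. There are 200 camera calls.

TASK

Show the stock reader which jar is missing from the carton: point down at the middle of the one empty place, then at the cork of the matching squat jar that stands outside, each time keeping the fingertips still for two seconds, no more than about 3 cm above the jar tops, and touching neither carton nor jars. Then press the larger button on the control box fully down to log it, let it spring back and come away. Do not press the smaller button, and leave everything else where it stands.

Things in the scene. Friction and masses are not known exactly. Their poses are not given: they have to be found in the camera images.
- carton: Low open cardboard carton, fixed, 150 (its x) x 220 (its y) mm, walls 28 mm and dividers 25 mm high, both 4 mm thick, parted into 2 x 3 places about 70 mm apart. Five places hold squat jars, one is empty. Origin: centre of underside; z up.
- gap: The empty place in the carton: a white 30 x 30 mm place card on the carton's floor, 4 mm above the table. Origin: centre of the place at floor level. The jars around it rise to 62 mm above the table; it is 45 mm from its centre to the nearest jar.
- spare: The squat jar that stands alone on the table outside the carton: dark round body, diameter 54 mm, black label, cork stopper 42 mm wide, overall height 58 mm, loose. Origin: centre of underside.
- spare_top (a point): Centre of the top of that jar's cork, 58 mm above its underside.
- log (a joint): Travel of the larger push button (38 mm across) on the control box: 0 up, 0.006 m fully down; it springs back. Fully down takes 5 N.
- log_top (a point): Centre of the larger button's top face; it is pressed straight down.
- cancel (a joint): Travel of the smaller push button (20 mm across) on the same box: 0 up, 0.006 m fully down. To be left alone.
- cancel_top (a point): Centre of the smaller button's top face, 84 mm from the larger one.
- panel: Grey control box, fixed to the table, 110 (its x) x 170 (its y) x 40 mm high, with two buttons of the same grey plastic in black housings. Origin: centre of underside.
- stock0: One of five squat jars in the carton, the same as the one outside: diameter 54, height 58 mm, loose, standing on the carton's floor. Origin: centre of underside.
- stock1: One of five squat jars in the carton, the same as the one outside: diameter 54, height 58 mm, loose, standing on the carton's floor. Origin: centre of underside.
- stock2: One of five squat jars in the carton, the same as the one outside: diameter 54, height 58 mm, loose, standing on the carton's floor. Origin: centre of underside.
- stock3: One of five squat jars in the carton, the same as the one outside: diameter 54, height 58 mm, loose, standing on the carton's floor. Origin: centre of underside.
- stock4: One of five squat jars in the carton, the same as the one outside: diameter 54, height 58 mm, loose, standing on the carton's floor. Origin: centre of underside.
- tall_jar: Slim cork-stoppered jar, diameter 48, height 105 mm, loose bystander. Origin: centre of underside.
- square_jar: Square cork-stoppered jar, 46 x 46 mm, height 88 mm, loose bystander. Origin: centre of underside.
- shaker: Round paper tin with a white cap, diameter 60, height 90 mm, loose bystander. Origin: centre of underside.
- tape: Roll of clear tape lying flat, diameter 90, height 24 mm, loose bystander at the far edge. Origin: centre of underside.
- packet: Yellow packet, 50 x 80 mm, height 110 mm, loose bystander at the far right. Origin: centre of underside.
- mill: Turned wooden pepper mill, diameter 52, height 125 mm, loose bystander at the far edge. Origin: centre of underside.
Things that resemble listed ones, but are neither listed nor needed, are in the scene too. What is shaped like the panel but purple or red is not meant.

How it is judged:
By the outcome, as a careful person would: the job done as asked, in the order asked, and still so for the second after the job is handed in, with the robot touching nothing.
It also fails if it takes over 58 s, if anything falls off the work surface, if the arm or the gripper's body presses on something with over 40 N, if the wrist force passes 120 N, or if a joint passes its speed limit or range.

## Working session

There is one attempt and no reset: what is moved stays moved. The work goes in short steps, Python scripts to look and compute and a shell command to move; the robot and the scene stay as the last step left them, time stands still between calls to the robot, and variables do not carry over. Pictures are saved under pics/ and viewed, at most 10 in all, crops included, and the job is handed in when it is done.

```bash
mkdir -p pics
python3 - <<'E'
from rig import manip
import cv2,numpy as np
for n in ("scene","side"):
    im=manip.get_image(n); cv2.imwrite(f"pics/{n}0.png",im["pixels"]); np.savez(f"{n}0.npz",**im)
    print(n,im["fx"],np.round(im["pose"],3).tolist())
s=manip.get_state();print(s)
E
```

```text
scene 470.95464723895475 [[0.056, 0.743, -0.667, 1.233], [0.998, -0.044, 0.035, -0.101], [-0.004, -0.667, -0.745, 0.901], [0.0, 0.0, 0.0, 1.0]]
side 485.33301706478426 [[-0.971, -0.147, 0.187, 0.315], [-0.237, 0.662, -0.711, 0.747], [-0.019, -0.735, -0.678, 0.839], [0.0, 0.0, 0.0, 1.0]]
{'clock': 0.1, 'qpos': array([-1.20992533e-01,  2.76544135e-01,  1.50600096e+00, -9.34362724e-06,
        1.36072673e+00, -1.21009454e-01]), 'qd': array([-0.00206546, -0.00302973, -0.00415912, -0.00246208, -0.00072867,
       -0.00017699]), 'effort': array([ 1.55745878e-03, -4.17697620e+01, -2.46405226e+01, -1.74112388e-04,
        5.80947395e-03,  2.85749664e-07]), 'position': array([5.74554861e-01, 4.98441302e-05, 2.49221359e-01]), 'ee_rot': array([-6.58180443e-04,  7.07099858e-01,  7.07113206e-01, -5.21272926e-04]), 'contact_force': array([-0.21372161, -0.75495224,  0.30650301]), 'moment': array([ 0.04182392, -0.00356445,  0.04726527]), 'gripper_force': 0.0, 'width': 0.08493427795301606}
```

View pics/scene0.png

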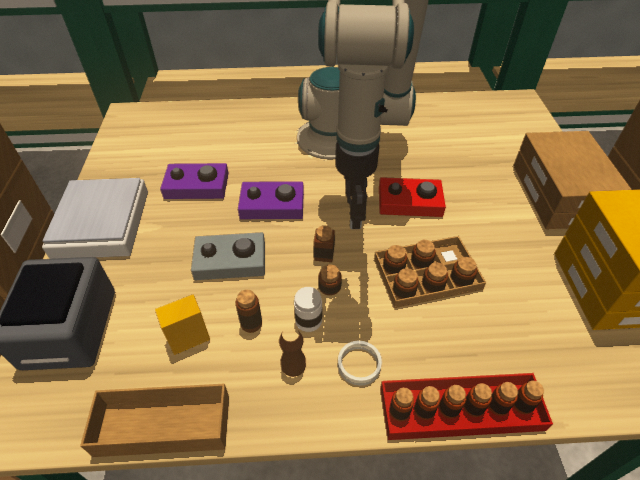

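View pics/side0.png

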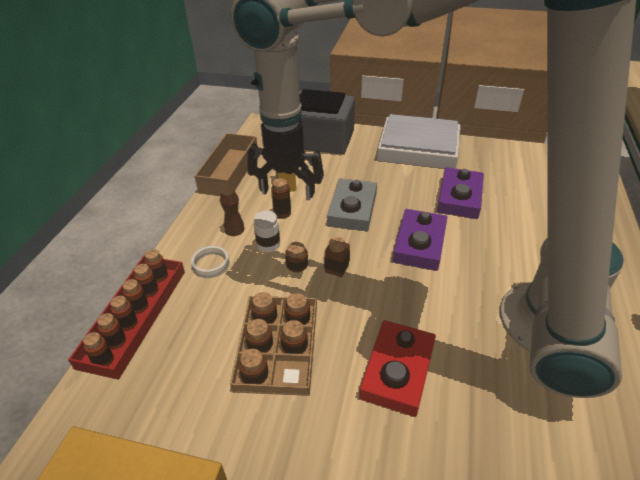

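The scene view shows the white place card at (449,257), the squat spare at (330,278) with the square jar behind it at (323,243), and the grey panel with its larger button at (243,247). In the side view these are the card at (291,376), the spare at (297,250) and the large button at (351,203).

```bash
cat > h.py <<'E'
import numpy as np,cv2
def ray(im,u,v,z):
    P=im["pose"];d=P[:3,:3]@[(u-im["cx"])/im["fx"],(v-im["cy"])/im["fy"],1];o=P[:3,3]
    return o+d*(z-o[2])/d[2]
def cloud(im):
    v,u=np.mgrid[:480,:640];d=im["depth"]
    c=np.stack([(u-im["cx"])/im["fx"]*d,(v-im["cy"])/im["fy"]*d,d],-1)
    w=c@im["pose"][:3,:3].T+im["pose"][:3,3]; w[d==0]=np.nan; return w
E
python3 - <<'E'
from h import *
pts={"scene":dict(card=(449,257),spare=(330,272),sq=(324,232),log=(243,244),can=(208,247),c0=(397,253),c1=(425,247),c2=(466,264),c3=(436,270),c4=(406,276)),
"side":dict(card=(291,376),spare=(297,250),sq=(338,245),log=(351,202),can=(356,185),c0=(296,301),c1=(294,329),c2=(253,359),c3=(258,328),c4=(263,300))}
for n in pts:
    im=dict(np.load(n+"0.npz"));W=cloud(im);hsv=cv2.cvtColor(im["pixels"],cv2.COLOR_BGR2HSV)
    for k,(u,v) in pts[n].items():
        w=W[v-18:v+19,u-18:u+19];c=w[18,18]
        if k=="card":
            m=(hsv[...,1]<70)&(hsv[...,2]>150)
        else: m=np.abs(W[...,2]-c[2])<.004
        m=m.copy(); z=np.zeros_like(m); z[v-18:v+19,u-18:u+19]=1; m&=z
        nl,l,st,ce=cv2.connectedComponentsWithStats(m.astype(np.uint8))
        i=l[v,u]; zz=np.nanmedian(W[l==i][:,2]) if i else np.nan
        bb=W[l==i] 
        print(n,k,"pt",np.round(c,3),"comp",i,ce[i].round(1),st[i,:5],"z",round(float(zz),4),"ray",np.round(ray(im,*ce[i],zz),4),"ext",np.round(np.ptp(bb,0)[:2],3), "mid",np.round((bb.max(0)+bb.min(0))/2,4)[:2])
E
python3 - <<'E'
import cv2,numpy as np
a=cv2.imread('pics/scene0.png')[215:305,180:340];b=cv2.imread('pics/side0.png')[165:285,260:390]
cv2.imwrite('pics/crop1.png',np.vstack([cv2.resize(a,(480,270),interpolation=2),cv2.resize(b,(480,330),interpolation=2)]))
E
```

```text
scene card pt [0.51  0.258 0.005] comp 1 [448.7 255.6] [442 251  15  10 108] z 0.006 ray [0.506  0.2583 0.006 ] ext [0.032 0.031] mid [0.5051 0.2585]
scene spare pt [ 0.583 -0.042  0.061] comp 1 [329.5 271.4] [321 264  18  15 184] z 0.0591 ray [ 0.5792 -0.0427  0.0591] ext [0.042 0.039] mid [ 0.578  -0.0425]
scene sq pt [ 0.486 -0.049  0.09 ] comp 1 [323.7 231.1] [316 225  16  13 146] z 0.0892 ray [ 0.4824 -0.0499  0.0892] ext [0.036 0.036] mid [ 0.4818 -0.0501]
scene log pt [ 0.488 -0.242  0.062] comp 1 [242.5 243.8] [235 238  16  13 155] z 0.0629 ray [ 0.4876 -0.2431  0.0629] ext [0.04  0.036] mid [ 0.4854 -0.243 ]
scene can pt [ 0.491 -0.324  0.06 ] comp 1 [207.1 246.3] [203 243   9   9  45] z 0.062 ray [ 0.4899 -0.3263  0.062 ] ext [0.02  0.019] mid [ 0.4899 -0.3271]
scene c0 pt [0.536 0.118 0.061] comp 1 [395.9 252. ] [387 245  19  15 199] z 0.0625 ray [0.534  0.1155 0.0625] ext [0.043 0.042] mid [0.5318 0.1168]
scene c1 pt [0.525 0.185 0.065] comp 1 [424.9 245.9] [417 240  17  13 172] z 0.063 ray [0.5196 0.1868 0.063 ] ext [0.041 0.04 ] mid [0.5201 0.1871]
scene c2 pt [0.58  0.
[... 1244 characters left out ...]
296.1 300.5] [287 293  19  16 198] z 0.0644 ray [0.5319 0.1181 0.0644] ext [0.04  0.043] mid [0.5318 0.1176]
side c1 pt [0.516 0.191 0.066] comp 1 [292.6 328.5] [283 320  21  18 276] z 0.0643 ray [0.519  0.1891 0.0643] ext [0.041 0.042] mid [0.519  0.1886]
side c2 pt [0.571 0.275 0.067] comp 1 [250.8 357.9] [240 349  22  19 293] z 0.0645 ray [0.577  0.2725 0.0645] ext [0.04  0.041] mid [0.577  0.2726]
side c3 pt [0.586 0.204 0.065] comp 1 [256.7 327.3] [247 319  21  18 293] z 0.0644 ray [0.5894 0.2024 0.0644] ext [0.041 0.042] mid [0.5893 0.2012]
side c4 pt [0.6   0.132 0.065] comp 1 [261.8 299.8] [252 292  21  17 255] z 0.0642 ray [0.6025 0.1321 0.0642] ext [0.042 0.043] mid [0.6027 0.1309]
```

View pics/crop1.png

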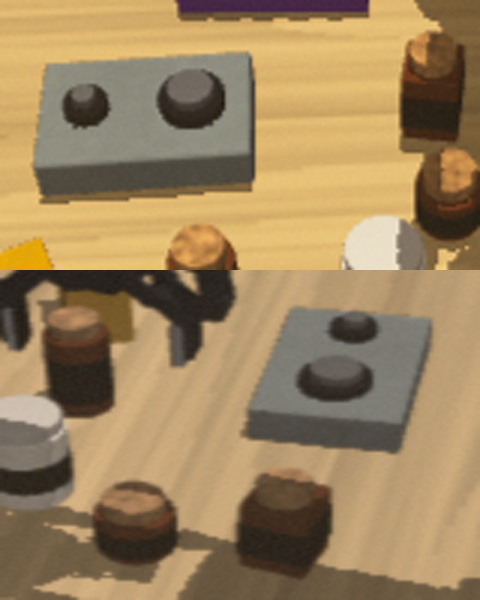

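The crop confirms which is the squat round jar and which is the square one, and the larger button on the grey panel.

The heights come out close to the stated ones, with a depth bias of 1–2 mm:

| Point | Position (m) | Check |
|---|---|---|
| Gap | (.506, .258) | The neighbouring jars' parallelogram gives (.508, .259) |
| Spare top | (.5785, -.042, .059) | Expected top .058 |
| Larger button top | (.4865, -.242, ~.062) | Button spacing 83 mm against 84 mm given |

Next I move to the gap with the jaws shut, and stay high first.

```bash
python3 -m pendant '[{"jaw":-1,"tx":-1.4,"ty":5.2,"tz":-2},{"jaw":-1,"tx":-2.8,"ty":10.4,"tz":-4},{"jaw":-1,"tx":-4.2,"ty":15.6,"tz":-6},{"jaw":-1,"tx":-5.6,"ty":20.8,"tz":-8},{"jaw":-1,"tx":-6.8,"ty":25.8,"tz":-10},{"jaw":-1,"tx":-6.8,"ty":25.8,"tz":-10},{"jaw":-1,"tx":-6.8,"ty":25.8,"tz":-10},{"jaw":-1,"tx":-6.8,"ty":25.8,"tz":-10},{"jaw":-1,"tx":-6.8,"ty":25.8,"tz":-10},{"jaw":-1,"tx":-6.8,"ty":25.8,"tz":-10}]'
python3 - <<'E'
from rig import manip
import cv2,numpy as np
from h import *
for n in ("scene","side"):
    im=manip.get_image(n); cv2.imwrite(f"pics/{n}1.png",im["pixels"])
    W=cloud(im); p=manip.get_state()["position"]
    m=(np.hypot(W[...,0]-p[0],W[...,1]-p[1])<.03)&(W[...,2]>.075)&(W[...,2]<.2)
    q=W[m]; print(n,m.sum(),np.sort(q[:,2])[:15].round(3)); t=q[q[:,2]<np.percentile(q[:,2],0)+.015];print(np.median(t,0).round(4),p)
    cv2.imwrite(f"pics/c{n}1.png",cv2.resize(im["pixels"][150:420,200:520],(640,540)))
E
```

```text
scene 0 []invalid input at $[0]: expected keys jaw, tx, ty, tz, ax, ay, az
Traceback (most recent call last):
IndexError: index -1 is out of bounds for axis 0 with size 0
```

All keys are required in every row.

```bash
python3 -m pendant '[{"jaw":-1,"tx":-1.4,"ty":5.2,"tz":-2,"ax":0,"ay":0,"az":0},{"jaw":-1,"tx":-2.8,"ty":10.4,"tz":-4,"ax":0,"ay":0,"az":0},{"jaw":-1,"tx":-4.2,"ty":15.6,"tz":-6,"ax":0,"ay":0,"az":0},{"jaw":-1,"tx":-5.6,"ty":20.8,"tz":-8,"ax":0,"ay":0,"az":0},{"jaw":-1,"tx":-6.8,"ty":25.8,"tz":-10,"ax":0,"ay":0,"az":0},{"jaw":-1,"tx":-6.8,"ty":25.8,"tz":-10,"ax":0,"ay":0,"az":0},{"jaw":-1,"tx":-6.8,"ty":25.8,"tz":-10,"ax":0,"ay":0,"az":0},{"jaw":-1,"tx":-6.8,"ty":25.8,"tz":-10,"ax":0,"ay":0,"az":0},{"jaw":-1,"tx":-6.8,"ty":25.8,"tz":-10,"ax":0,"ay":0,"az":0},{"jaw":-1,"tx":-6.8,"ty":25.8,"tz":-10,"ax":0,"ay":0,"az":0}]'
cat > look.py <<'E'
from rig import manip
import cv2,sys
from h import *
k=sys.argv[1]
for n in ("scene","side"):
    im=manip.get_image(n); p=manip.get_state()["position"]
    W=cloud(im); zf=float(sys.argv[2])
    m=(np.hypot(W[...,0]-p[0],W[...,1]-p[1])<.03)&(W[...,2]>zf)&(W[...,2]<.2)
    q=W[m]; print(n,m.sum(),p)
    if len(q): print(np.sort(q[:,2])[:8].round(3)); t=q[q[:,2]<q[:,2].min()+.015];print(np.median(t,0).round(4))
    R=im["pose"];c=R[:3,:3].T@(p-R[:3,3]);u=int(c[0]/c[2]*im["fx"]+im["cx"]);v=int(c[1]/c[2]*im["fy"]+im["cy"])
    cv2.imwrite(f"pics/c{n}{k}.png",cv2.resize(im["pixels"][max(v-75,0):v+75,max(u-75,0):u+75],(400,400),interpolation=2))
cv2.imwrite(f"pics/pair{k}.png",np.hstack([cv2.imread(f"pics/c{n}{k}.png") for n in("scene","side")]))
E
python3 look.py 1 .075
```

```text
clock: 1.4
position: [0.5075, 0.2573, 0.1504]
ee_rot: [0.0, 0.708, 0.707, 0.0]
contact_force: [-0.5, -0.1, 0.4]
width: 0.0001
gripper_force: 0.0
scene 207 [0.50736314 0.25740817 0.15030494]
[0.132 0.132 0.132 0.133 0.134 0.134 0.135 0.135]
[0.5136 0.2514 0.1415]
side 481 [0.50727965 0.25753828 0.15025031]
[0.136 0.136 0.136 0.137 0.137 0.137 0.137 0.138]
[0.5056 0.2672 0.1456]
```

View pics/pair1.png

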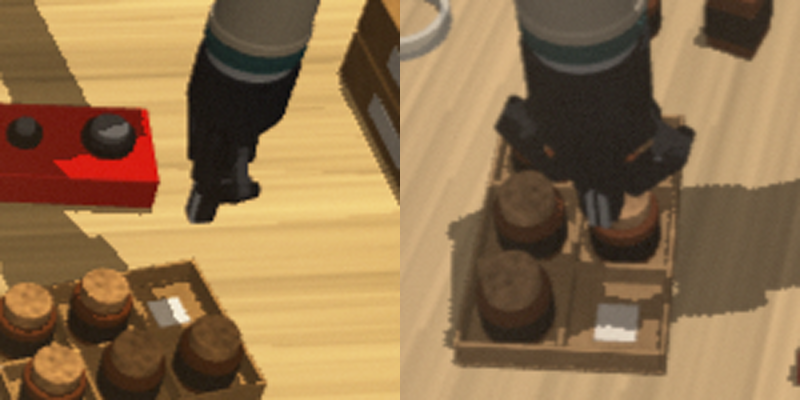

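The shut fingertips sit 19 mm below the TCP, above the card. The card is at about (170,310) in the left crop and (617,322) in the right. I lower the tips to about z = .076 and hold.

```bash
python3 -m pendant '[{"jaw":-1,"tx":0,"ty":0,"tz":-2,"ax":0,"ay":0,"az":0},{"jaw":-1,"tx":0,"ty":0,"tz":-3.5,"ax":0,"ay":0,"az":0},{"jaw":-1,"tx":0,"ty":0,"tz":-4.5,"ax":0,"ay":0,"az":0},{"jaw":-1,"tx":0,"ty":0,"tz":-5.2,"ax":0,"ay":0,"az":0},{"jaw":-1,"tx":0,"ty":0,"tz":-5.5,"ax":0,"ay":0,"az":0},{"jaw":-1,"tx":0,"ty":0,"tz":-5.5,"ax":0,"ay":0,"az":0},{"jaw":-1,"tx":0,"ty":0,"tz":-5.5,"ax":0,"ay":0,"az":0},{"jaw":-1,"tx":0,"ty":0,"tz":-5.5,"ax":0,"ay":0,"az":0},{"jaw":-1,"tx":0,"ty":0,"tz":-5.5,"ax":0,"ay":0,"az":0},{"jaw":-1,"tx":0,"ty":0,"tz":-5.5,"ax":0,"ay":0,"az":0}]'
python3 look.py 2 .07
for i in 1 2; do python3 -m pendant '[{"jaw":-1,"tx":0,"ty":0,"tz":0,"ax":0,"ay":0,"az":0},{"jaw":-1,"tx":0,"ty":0,"tz":0,"ax":0,"ay":0,"az":0},{"jaw":-1,"tx":0,"ty":0,"tz":0,"ax":0,"ay":0,"az":0},{"jaw":-1,"tx":0,"ty":0,"tz":0,"ax":0,"ay":0,"az":0},{"jaw":-1,"tx":0,"ty":0,"tz":0,"ax":0,"ay":0,"az":0},{"jaw":-1,"tx":0,"ty":0,"tz":0,"ax":0,"ay":0,"az":0},{"jaw":-1,"tx":0,"ty":0,"tz":0,"ax":0,"ay":0,"az":0},{"jaw":-1,"tx":0,"ty":0,"tz":0,"ax":0,"ay":0,"az":0},{"jaw":-1,"tx":0,"ty":0,"tz":0,"ax":0,"ay":0,"az":0},{"jaw":-1,"tx":0,"ty":0,"tz":0,"ax":0,"ay":0,"az":0}]'; done
```

```text
clock: 2.75
position: [0.5071, 0.258, 0.0951]
ee_rot: [0.0, 0.707, 0.707, 0.0]
contact_force: [0.4, 0.2, 0.6]
width: -0.0003
gripper_force: 0.0
scene 354 [0.50705272 0.25800493 0.09510976]
[0.076 0.079 0.082 0.083 0.083 0.084 0.085 0.085]
[0.5158 0.2518 0.0861]
side 768 [0.5070426  0.25799949 0.095077  ]
[0.077 0.081 0.081 0.083 0.083 0.083 0.084 0.084]
[0.5058 0.2683 0.0875]
clock: 4.1
position: [0.507, 0.258, 0.095]
ee_rot: [0.0, 0.707, 0.707, 0.0]
contact_force: [0.3, -0.1, 0.6]
width: -0.0002
gripper_force: 0.0
clock: 5.35
position: [0.507, 0.258, 0.095]
ee_rot: [0.0, 0.707, 0.707, 0.0]
contact_force: [-1.3, 0.6, 0.7]
width: 0.0001
gripper_force: 0.0
```

View pics/pair2.png

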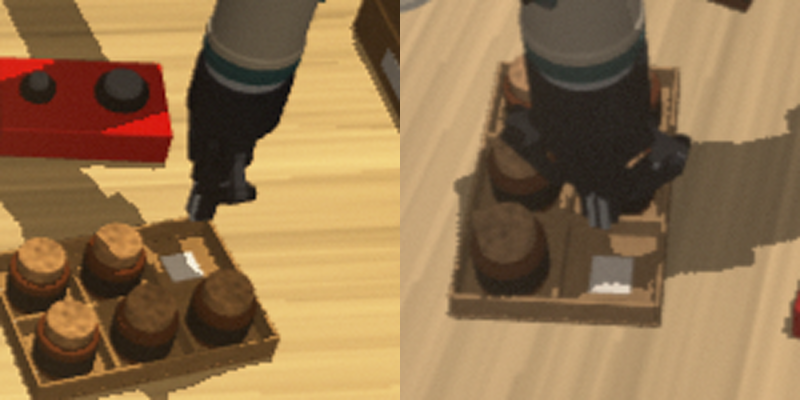

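The tips hold steady over the card in both views, clear of the jars. Next is the spare.

```bash
python3 -m pendant '[{"jaw":-1,"tx":0,"ty":0,"tz":3,"ax":0,"ay":0,"az":0},{"jaw":-1,"tx":0,"ty":0,"tz":6,"ax":0,"ay":0,"az":0},{"jaw":-1,"tx":1.2,"ty":-5,"tz":7,"ax":0,"ay":0,"az":0},{"jaw":-1,"tx":2.4,"ty":-10,"tz":7,"ax":0,"ay":0,"az":0},{"jaw":-1,"tx":3.6,"ty":-15,"tz":7,"ax":0,"ay":0,"az":0},{"jaw":-1,"tx":4.8,"ty":-20,"tz":7,"ax":0,"ay":0,"az":0},{"jaw":-1,"tx":6,"ty":-25,"tz":7,"ax":0,"ay":0,"az":0},{"jaw":-1,"tx":7.1,"ty":-30,"tz":7,"ax":0,"ay":0,"az":0},{"jaw":-1,"tx":7.1,"ty":-30,"tz":7,"ax":0,"ay":0,"az":0},{"jaw":-1,"tx":7.1,"ty":-30,"tz":7,"ax":0,"ay":0,"az":0}]'
python3 -m pendant '[{"jaw":-1,"tx":0,"ty":0,"tz":-2,"ax":0,"ay":0,"az":0},{"jaw":-1,"tx":0,"ty":0,"tz":-4,"ax":0,"ay":0,"az":0},{"jaw":-1,"tx":0,"ty":0,"tz":-5.5,"ax":0,"ay":0,"az":0},{"jaw":-1,"tx":0,"ty":0,"tz":-6.5,"ax":0,"ay":0,"az":0},{"jaw":-1,"tx":0,"ty":0,"tz":-7.2,"ax":0,"ay":0,"az":0},{"jaw":-1,"tx":0,"ty":0,"tz":-7.2,"ax":0,"ay":0,"az":0},{"jaw":-1,"tx":0,"ty":0,"tz":-7.2,"ax":0,"ay":0,"az":0},{"jaw":-1,"tx":0,"ty":0,"tz":-7.2,"ax":0,"ay":0,"az":0},{"jaw":-1,"tx":0,"ty":0,"tz":-7.2,"ax":0,"ay":0,"az":0},{"jaw":-1,"tx":0,"ty":0,"tz":-7.2,"ax":0,"ay":0,"az":0}]'
python3 look.py 3 .068
for i in 1 2; do python3 -m pendant '[{"jaw":-1,"tx":0,"ty":0,"tz":0,"ax":0,"ay":0,"az":0},{"jaw":-1,"tx":0,"ty":0,"tz":0,"ax":0,"ay":0,"az":0},{"jaw":-1,"tx":0,"ty":0,"tz":0,"ax":0,"ay":0,"az":0},{"jaw":-1,"tx":0,"ty":0,"tz":0,"ax":0,"ay":0,"az":0},{"jaw":-1,"tx":0,"ty":0,"tz":0,"ax":0,"ay":0,"az":0},{"jaw":-1,"tx":0,"ty":0,"tz":0,"ax":0,"ay":0,"az":0},{"jaw":-1,"tx":0,"ty":0,"tz":0,"ax":0,"ay":0,"az":0},{"jaw":-1,"tx":0,"ty":0,"tz":0,"ax":0,"ay":0,"az":0},{"jaw":-1,"tx":0,"ty":0,"tz":0,"ax":0,"ay":0,"az":0},{"jaw":-1,"tx":0,"ty":0,"tz":0,"ax":0,"ay":0,"az":0}]'; done
```

```text
clock: 6.6
position: [0.5777, -0.0418, 0.1648]
ee_rot: [-0.001, 0.707, 0.707, 0.0]
contact_force: [0.1, 0.7, -0.0]
width: 0.0001
gripper_force: 0.0
clock: 7.85
position: [0.5781, -0.0421, 0.0932]
ee_rot: [0.0, 0.707, 0.707, 0.0]
contact_force: [0.6, 0.2, 0.9]
width: -0.0002
gripper_force: 0.0
scene 187 [ 0.57807649 -0.04204583  0.09312818]
[0.076 0.076 0.076 0.079 0.079 0.081 0.081 0.081]
[ 0.5835 -0.0424  0.0848]
side 704 [ 0.57805716 -0.04205739  0.09312762]
[0.077 0.078 0.08  0.08  0.083 0.083 0.084 0.084]
[ 0.5772 -0.0319  0.0874]
clock: 9.2
position: [0.578, -0.042, 0.093]
ee_rot: [0.0, 0.707, 0.707, 0.0]
contact_force: [-0.9, -0.5, -0.6]
width: 0.0003
gripper_force: 0.0
clock: 10.45
position: [0.578, -0.042, 0.093]
ee_rot: [0.0, 0.707, 0.707, 0.0]
contact_force: [0.4, -0.3, -0.1]
width: 0.0002
gripper_force: 0.0
```

View pics/pair3.png

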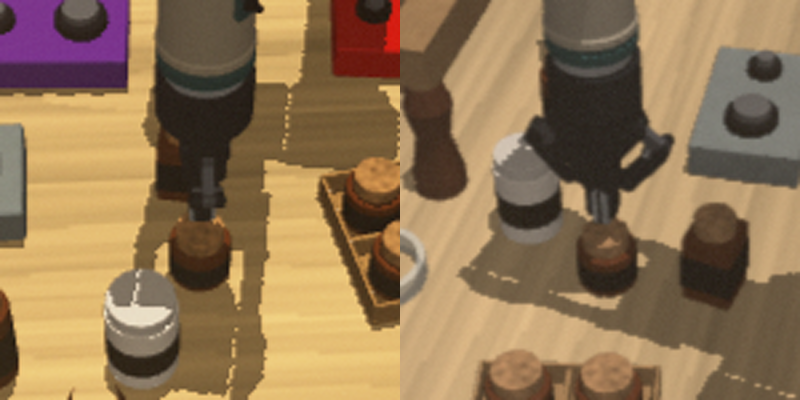

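The tips are over the spare's cork, with the cork at (200,240) in the left crop and (605,240) in the right, and nothing is touched. Next I lift and move above the larger button.

```bash
python3 -m pendant '[{"jaw":-1,"tx":0,"ty":0,"tz":4,"ax":0,"ay":0,"az":0},{"jaw":-1,"tx":0,"ty":0,"tz":8,"ax":0,"ay":0,"az":0},{"jaw":-1,"tx":-2.3,"ty":-5,"tz":8,"ax":0,"ay":0,"az":0},{"jaw":-1,"tx":-4.6,"ty":-10,"tz":8,"ax":0,"ay":0,"az":0},{"jaw":-1,"tx":-6.9,"ty":-15,"tz":8,"ax":0,"ay":0,"az":0},{"jaw":-1,"tx":-9.2,"ty":-20,"tz":8,"ax":0,"ay":0,"az":0},{"jaw":-1,"tx":-9.2,"ty":-20,"tz":8,"ax":0,"ay":0,"az":0},{"jaw":-1,"tx":-9.2,"ty":-20,"tz":4,"ax":0,"ay":0,"az":0},{"jaw":-1,"tx":-9.2,"ty":-20,"tz":0,"ax":0,"ay":0,"az":0},{"jaw":-1,"tx":-9.2,"ty":-20,"tz":0,"ax":0,"ay":0,"az":0}]'
python3 -m pendant '[{"jaw":-1,"tx":0,"ty":0,"tz":0,"ax":0,"ay":0,"az":0},{"jaw":-1,"tx":0,"ty":0,"tz":0,"ax":0,"ay":0,"az":0}]'
python3 look.py 4 .068
```

```text
clock: 11.7
position: [0.4842, -0.2397, 0.0905]
ee_rot: [-0.004, 0.707, 0.707, -0.0]
contact_force: [-0.5, 0.3, -0.7]
width: -0.0
gripper_force: 0.0
clock: 11.95
position: [0.4874, -0.2424, 0.0948]
ee_rot: [0.002, 0.707, 0.707, 0.0]
contact_force: [-0.0, 1.0, -0.3]
width: -0.0003
gripper_force: 0.0
scene 220 [ 0.48720923 -0.24241682  0.09473578]
[0.077 0.077 0.081 0.083 0.083 0.083 0.083 0.084]
[ 0.495  -0.2402  0.0878]
side 635 [ 0.48697259 -0.24236483  0.09451234]
[0.079 0.081 0.081 0.082 0.082 0.083 0.084 0.085]
[ 0.4862 -0.2326  0.0875]
```

View pics/pair4.png

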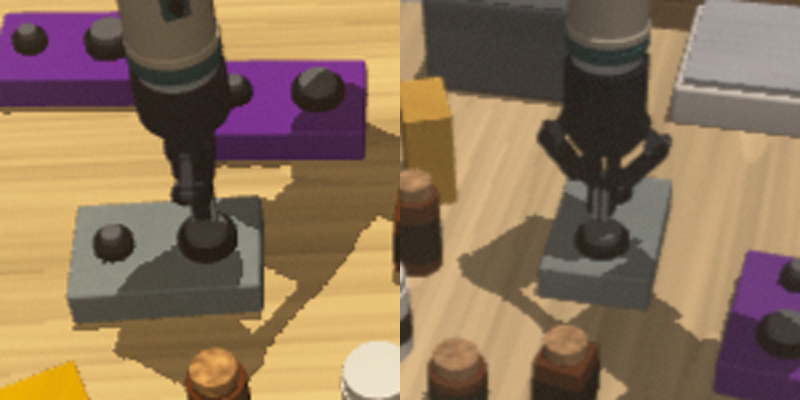

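The tips are above the larger button, at (207,236) in the left crop and (602,238) in the right, and clear of the smaller one. I press down gradually, with full travel expected near TCP z ≈ .0745.

```bash
python3 -m pendant '[{"jaw":-1,"tx":0,"ty":0,"tz":-0.5,"ax":0,"ay":0,"az":0},{"jaw":-1,"tx":0,"ty":0,"tz":-0.9,"ax":0,"ay":0,"az":0},{"jaw":-1,"tx":0,"ty":0,"tz":-1.2,"ax":0,"ay":0,"az":0},{"jaw":-1,"tx":0,"ty":0,"tz":-1.4,"ax":0,"ay":0,"az":0},{"jaw":-1,"tx":0,"ty":0,"tz":-1.5,"ax":0,"ay":0,"az":0},{"jaw":-1,"tx":0,"ty":0,"tz":-1.5,"ax":0,"ay":0,"az":0},{"jaw":-1,"tx":0,"ty":0,"tz":-1.5,"ax":0,"ay":0,"az":0}]'
python3 -m pendant '[{"jaw":-1,"tx":0,"ty":0,"tz":-0.1,"ax":0,"ay":0,"az":0},{"jaw":-1,"tx":0,"ty":0,"tz":-0.2,"ax":0,"ay":0,"az":0},{"jaw":-1,"tx":0,"ty":0,"tz":-0.2,"ax":0,"ay":0,"az":0}]'
```

```text
clock: 12.92
position: [0.4858, -0.2419, 0.0781]
ee_rot: [-0.0, 0.707, 0.707, -0.0]
contact_force: [-0.9, 1.2, 2.6]
width: 0.0002
gripper_force: 1.4
clock: 13.3
position: [0.4858, -0.2419, 0.076]
ee_rot: [-0.0, 0.707, 0.707, -0.0]
contact_force: [-1.8, 0.4, 4.5]
width: -0.0001
gripper_force: 2.0
```

```bash
python3 -m pendant '[{"jaw":-1,"tx":0,"ty":0,"tz":-0.1,"ax":0,"ay":0,"az":0},{"jaw":-1,"tx":0,"ty":0,"tz":-0.1,"ax":0,"ay":0,"az":0},{"jaw":-1,"tx":0,"ty":0,"tz":-0.1,"ax":0,"ay":0,"az":0}]'
python3 -m pendant '[{"jaw":-1,"tx":0,"ty":0,"tz":-0.1,"ax":0,"ay":0,"az":0},{"jaw":-1,"tx":0,"ty":0,"tz":-0.1,"ax":0,"ay":0,"az":0},{"jaw":-1,"tx":0,"ty":0,"tz":-0.1,"ax":0,"ay":0,"az":0}]'
```

```text
clock: 13.68
position: [0.4859, -0.2419, 0.075]
ee_rot: [-0.0, 0.707, 0.707, -0.0]
contact_force: [-2.0, 0.5, 4.9]
width: 0.0002
gripper_force: 2.3
clock: 14.05
position: [0.4859, -0.2419, 0.0747]
ee_rot: [0.0, 0.707, 0.707, 0.0]
contact_force: [-4.5, 2.6, 9.3]
width: -0.0
gripper_force: 4.6
```

The force climbs to 9.3 N and the tip stops moving, so the button is on its hard stop. I press slightly more to be sure, then back away.

```bash
python3 -m pendant '[{"jaw":-1,"tx":0,"ty":0,"tz":-0.1,"ax":0,"ay":0,"az":0},{"jaw":-1,"tx":0,"ty":0,"tz":-0.1,"ax":0,"ay":0,"az":0},{"jaw":-1,"tx":0,"ty":0,"tz":-0.1,"ax":0,"ay":0,"az":0}]'
python3 -m pendant '[{"jaw":-1,"tx":0,"ty":0,"tz":0.5,"ax":0,"ay":0,"az":0},{"jaw":-1,"tx":0,"ty":0,"tz":1,"ax":0,"ay":0,"az":0},{"jaw":-1,"tx":0,"ty":0,"tz":3,"ax":0,"ay":0,"az":0},{"jaw":-1,"tx":0,"ty":0,"tz":6,"ax":0,"ay":0,"az":0},{"jaw":-1,"tx":0,"ty":0,"tz":10,"ax":0,"ay":0,"az":0},{"jaw":-1,"tx":0,"ty":0,"tz":14,"ax":0,"ay":0,"az":0},{"jaw":-1,"tx":0,"ty":0,"tz":14,"ax":0,"ay":0,"az":0},{"jaw":-1,"tx":0,"ty":0,"tz":14,"ax":0,"ay":0,"az":0},{"jaw":-1,"tx":0,"ty":0,"tz":14,"ax":0,"ay":0,"az":0}]'
python3 - <<'E'
from rig import manip
from h import *
im=manip.get_image("scene");cv2.imwrite("pics/scene5.png",im["pixels"]);W=cloud(im)
print(np.nanmedian(W[240:249,238:248,2]),np.nanmedian(W[244:249,205:210,2]))
E
```

```text
clock: 14.42
position: [0.486, -0.2419, 0.0746]
ee_rot: [0.0, 0.707, 0.707, 0.0]
contact_force: [-4.9, 2.4, 15.9]
width: 0.0003
gripper_force: 7.6
clock: 15.55
position: [0.4854, -0.2416, 0.2114]
ee_rot: [-0.001, 0.707, 0.707, -0.0]
contact_force: [-0.3, 0.1, 0.1]
width: 0.0001
gripper_force: 0.0
0.06313399307853956 0.06309093830086698
```

View pics/scene5.png

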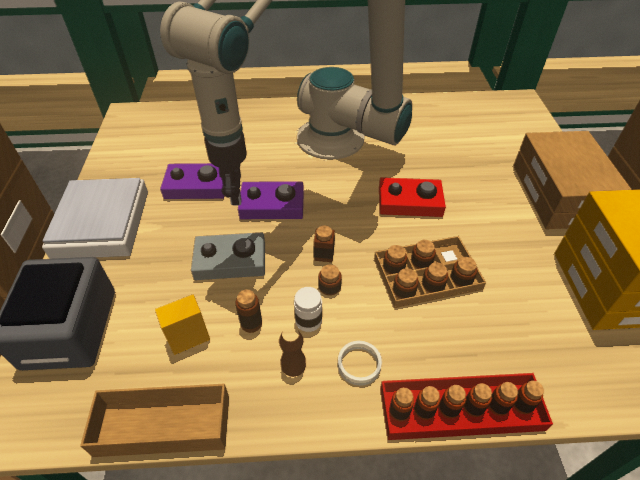

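The picture shows every object where it was, and both buttons at (243,246) and (208,249) standing at their original height. The gripper is clear.

```bash
python3 -c "
from rig import manip
print(manip.sign_off())"
```

```text
the job is handed in; nothing more can be done
None
```

The job is handed in: the fingertips were held over the empty place and then over the spare's cork for over two seconds each, the larger button was pressed fully down and sprang back, and nothing else was touched or moved.

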